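Roll the sample tubes into the grooved rack

ROBOT

A 7-joint arm with a two-finger parallel gripper is mounted at the origin on a cart in front of the work surface, level with it; the furniture and walls round the work are solid. World frame = base frame: x ahead of the robot, y to its left, z up, the work surface at z = 0. Lengths are in mm, angles in rad, forces in N, time in s.
With the tool pointing down it reaches from about 400 to 900 mm from the base axis. Payload 5.5 kg.
Tool frame: the origin (TCP) lies midway between the tips of the shut fingers; the grasp point (between the pads) lies 19 mm behind it (env.grasp_offset is the distance from the TCP to the grasp point, in mm); x points along the fingers, z is the direction in which the jaws open and shut, and the axes are right-handed (so a half turn about x gives the same grasp; the last joint's range is limited). The gripper opens to 92 mm and grips with 3 to 60 N. Pads are 19 mm wide; open, the fingers measure 130 mm over their backs; the gripper's body (75 mm by 190 mm) begins 47 mm behind the grasp point.
Start: joints at [-0.882, 0.501, -0.427, 1.55, 0.221, 1.138, -0.21], TCP at [268.446, 591.977, 226.729] pointing down, gripper open.
Joint ranges: [-2.88, 2.88], [-0.31, 2.03], [-1.54, 1.56], [0.2, 2.42], [-1.41, 4.55], [0.19, 2.02], [-2.57, 2.57]. Speed limits (rad/s): [2.57, 2.57, 3.14, 3.14, 3.14, 3.14, 3.14].

INTERFACE

Orientations are given as [roll, pitch, yaw] about the fixed x, y, z axes, in that order (R = Rz(yaw) Ry(pitch) Rx(roll)).
In Python, from station import status, optics, env, masks_of, spot_point gives the robot as it stands.
- The arm moves only by the tool play_rows, never from a script. Its argument "deltas" is a list of rows, each a list of 7 numbers: the shift along the tool's x, y, z in units of 0.06 m (1.0 is 0.06 m), then the turn, a rotation vector about the tool's x, y, z in units of 0.1 rad (1.0 is 0.1 rad), then the opening, from 0 (shut) to 1 (fully open). A call has 1 to 20 rows; each row shifts and turns the pose as measured when the row begins, along the tool's axes as they then stand; what a row does not reach is not made up. A row lasts 1/8 s, in which the tool goes at most 62.5 mm and 10.7 degrees, less where a joint would pass 70% of its speed; a pose out of reach is approached as far as the arm can. A call with a number of a shift or a turn outside -1 to 1 is refused whole. A call with a gripper value outside its range is refused whole. The fingers move at their own pace and stop on an object; "force" is the grip in N (left out, the last holds). Time passes only in rows, so rows that do not move let the fingers close. It gives the time, the measured TCP pose, the force and the opening at its end, in the units of the state.
- status.sense(): the state, without advancing time (a new reading comes with each control period).
- optics.capture(name): name is "side" or "top"; returns (picture, depth): 420x560x3 uint8, red, green, blue; 420x560 float32, mm along the optical axis (not along the pixel's ray), 0 where there is no reading.
- optics.camera_params(name): a dict with "intrinsics" (3x3 intrinsics, pixels), "cam_to_world" (4x4, takes a point from camera to world coordinates). Camera axes: x right, y up, looking along -z (the intrinsics and any distortion apply to the point x, -y, -z); pixel columns grow to the right and rows downward; lengths in mm; the calibration is good to about 2 mm. A picture is of the moment at which its call begins. camera_params takes no time and is no camera call.
- env.close_job(): hands the job in, once; it reports no verdict.
Trained networks look in the newest picture that a camera, given by its name, has taken for a name from the list of things; names that differ only in an ending like _2 or _b are one class to them, and where a whole thing is asked for, a point or a joint stands for the part that bears it (a point fixed in the world has none). Each returns a list of dicts, best first, with "conf" (0 to 1); they miss things now and then, are a little off and sometimes report something else, mostly with a low value. They report only what shows in the picture. A call takes as long as a camera call. They do not tell look-alikes from the thing itself.
- masks_of(query, camera): "mask" (420x560 bool, what is visible of it) and "box" ([centre column, centre row, width, height] in pixels, round what is visible of it).
- spot_point(query, camera): "uv" ([column, row] in pixels: a listed point, or the origin of a listed thing).
The state is a dict: "time_s": time; "joint_pos": joint angles; "joint_vel": joint speeds; "joint_torque": joint torques, N m; "tool_pos": TCP position; "tcp_rot": TCP orientation; "force": force on the tool from outside, world axes, zero at the start; "moment": the same for the moment, N m; "opening": finger opening in mm.
Only numpy, scipy, OpenCV 4.12 (cv2) and the standard library are available. Lean on these libraries where they do the work, as an engineer would, in place of code of your own. Each camera call takes 0.05 s, during which the arm holds its last target. There are 200 camera calls.

TASK

Slide the white grooved rack along its rails until it is fully home against the tipping stand. Then lift the black tab of the blue trough to tip it, so that the three amber tubes roll out over the rack and settle one in each groove; finally let the trough back down onto its stand and let go. Leave the cup, the blue box and the brown bottle where they are.

Things in the scene. Friction and masses are not known exactly. Their poses are not given: they have to be found in the camera images.
- stand: Grey tipping stand fixed on the bench with two aluminium rails (12 mm high, inner faces 135 mm apart, 150 mm long to -y). Origin on the bench in the plane of its docking face, midway between the rails; x along the hinge, +y the way the rack is pushed home, -y the way the tubes roll. The rack is home when its origin is at y = -60 mm here. Body extends 104 mm to +y. Turned by up to 7 degrees.
- rack: Loose white rack, 0.6 kg, 130 (x) by 120 mm (y), between the rails, 30 to 70 mm short of home. Origin: centre of underside; axes as the stand's. Bed slopes 12 degrees down from 56 mm high at its +y edge to -y, with three grooves along x, 24 mm wide, 22.5 mm deep, 34 mm apart; cheeks 13 mm above the bed. A steady push of about 4 N slides it.
- rack_push (a point): Middle of the rack's upright flat -y end wall (wall 130 mm wide, 50 mm high), 25 mm above the bench: the face to push on, towards the stand's +y
- groove1 (a point): Centre of a tube seated in the groove nearest the stand (moves with the rack)
- groove2 (a point): Centre of a tube seated in the middle groove (moves with the rack)
- groove3 (a point): Centre of a tube seated in the groove farthest from the stand (moves with the rack)
- trough (a joint): Tilt of the blue trough, rad: 0 = down (its floor then leans back 0.1 rad, keeping the tubes in), growing to 0.8 as the tab is lifted. Tubes roll out towards -y soon after 0.1; 0.6, reached at about 50 mm/s at the tab, empties it surely. It turns freely and falls back if let go (trough 0.35 kg). Inside 114 mm wide, 84 mm long, open to the rack; walls 24 mm high.
- trough_hinge (a point): Middle of the trough's hinge axis (along the stand's x), 59 mm above the bench, above the docking face
- trough_tab (a point): Centre of the black tab at the trough's +y end, 62 mm above the bench when down; moves with the trough, 116 mm from the hinge axis. Tab 30 mm wide along the stand's x, 12 mm thick, reaching from 25 mm (trough wall) to 22 mm (free end) of this point along y; free space below and beside. Pinched across its width from above, it swivels between the fingers as it swings.
- tube1: Amber capped sample tube, rigid, 22 mm diameter, 110 mm long, 40 g, orange cap; origin at its centre, x along its length. Lies across the trough at the start, against its back wall.
- tube2: Like tube1, the middle one in the trough
- tube3: Like tube1, the one nearest the rack
- cup: White sample cup with blue lid, 55 mm wide, 58 mm high, loose bystander; origin at the centre of its underside
- caps_box: Blue cardboard box, 55x90x45 mm, loose bystander; origin at the centre of its underside
- brown_bottle: Small brown dropper bottle with black cap, 35 mm wide, 85 mm high, loose bystander; origin at the centre of its underside
Mind the look-alikes: they are no part of the job. Leave any turquoise or yellow look-alike of the tube3 alone.

How it is judged:
By the outcome, as a careful person would: the job done as asked, in the order asked, and still so for the second after the job is handed in, with the robot touching nothing.
It also fails if it takes over 58 s, if anything falls off the work surface, if the arm or the gripper's body presses on something with over 40 N, if the wrist force passes 120 N, or if a joint passes its speed limit or range.

## Working session

There is one attempt and no reset: what is moved stays moved. The work goes in short steps, Python scripts to look and compute and a tool call to move; the robot and the scene stay as the last step left them, time stands still between calls to the robot, and variables do not carry over. Pictures are saved under pics/ and viewed, about 8 in all and at most 12, crops included, and the job is handed in when it is done.

Besides the shell and the picture viewer there is one more tool, called after "Request:" as name(argument=value, ...) on one line, values as JSON. play_rows: Moves the arm, as the interface text tells. Shifts and turns lie within -1 to 1; 1 stands for 0.06 m of shift or 0.1 rad of turn. Its arguments: {"type":"object","properties":{"deltas":{"type":"array","items":{"type":"array","items":{"type":"number","minimum":-1,"maximum":1}}},"force":{"type":"number"}},"required":["deltas"]}

```bash
mkdir -p pics; cat > h.py <<'E'
import numpy as np, cv2
from station import status, optics, env, masks_of, spot_point
from scipy.spatial.transform import Rotation as R
def cap(n,f=None):
    im,d=optics.capture(n)
    if f: cv2.imwrite('pics/'+f,im[:,:,::-1])
    return im,d
def ray(cam,uv):
    p=optics.camera_params(cam);K=np.array(p['intrinsics']);T=np.array(p['cam_to_world'])
    v=np.linalg.inv(K)@[uv[0],uv[1],1]
    return T[:3,3],T[:3,:3]@[v[0],-v[1],-v[2]]
def at_z(cam,uv,z):
    o,v=ray(cam,uv);return o+v*(z-o[2])/v[2]
def at_d(cam,uv,d):
    o,v=ray(cam,uv);return o+v*d
E
python3 - <<'E'
from h import *
D={}
for c in ('top','side'):
    im,D[c]=cap(c,c+'0.png')
Z=dict(rack_push=25,groove1=None,groove2=None,groove3=None,trough_hinge=59,trough_tab=62,stand=0,rack=0,tube1=None,cup=0,caps_box=0,brown_bottle=0)
print(optics.camera_params('top'))
for c in ('top','side'):
  for q,z in Z.items():
    for r in spot_point(q,c)[:4 if q=='tube1' else 1]:
        u,v=r['uv'];d=D[c][min(419,max(0,int(round(v)))),min(559,max(0,int(round(u))))]
        print(c,q,round(r['conf'],2),np.round(r['uv']),'depth',np.round(at_d(c,(u,v),d)),'z',None if z is None else np.round(at_z(c,(u,v),z)))
s=status.sense();print(s['tool_pos'],s['tcp_rot'],s['force'],s['time_s'])
E
```

```text
{'intrinsics': array([[464.30107165,   0.        , 274.24616464],
       [  0.        , 464.30107165, 209.98170685],
       [  0.        ,   0.        ,   1.        ]]), 'cam_to_world': array([[ 2.22479714e-02,  9.82111737e-01, -1.86980114e-01,
         3.09686503e+02],
       [-9.99572327e-01,  2.54018616e-02,  1.44882243e-02,
        -6.48117959e+01],
       [ 1.89786982e-02,  1.86577814e-01,  9.82256855e-01,
         1.25794192e+03],
       [ 0.00000000e+00,  0.00000000e+00,  0.00000000e+00,
         1.00000000e+00]])}
top rack_push 0.59 [268. 232.] depth [488. -67.   1.] z [484. -67.  25.]
top groove1 0.77 [230. 234.] depth [477.  35.  27.] z None
top groove2 0.77 [230. 234.] depth [477.  35.  27.] z None
top groove3 0.77 [230. 234.] depth [477.  35.  27.] z None
top trough_hinge 0.78 [205. 236.] depth [465.  96.  63.] z [466.  97.  59.]
top trough_tab 0.95 [161. 241.] depth [448. 208.  61.] z [448. 208.  62.]
top stand 0.6 [208. 240.] depth [459.  92.  29.] z [462.  96.   0.]
top rack 0.76 [243. 237.] depth [470.  -0.  18.] z [473.   1.   0.]
top tube1 0.93 [194. 237.] depth [45
[... 693 characters left out ...]
0. 266.] depth [461.  94.  61.] z [462.  92.  59.]
side trough_tab 0.68 [306. 259.] depth [471.  64.  49.] z [470.  77.  62.]
side rack 0.67 [306. 257.] depth [473.  61.  55.] z [475.   5.   0.]
side tube1 0.77 [314. 200.] depth [ 474. -213.   16.] z None
side tube1 0.75 [313. 282.] depth [450. 151.  75.] z None
side tube1 0.69 [310. 271.] depth [459. 129.  80.] z None
side tube1 0.67 [307. 290.] depth [453. 402. 335.] z None
side caps_box 0.81 [333. 163.] depth [ 429. -390.   39.] z [ 428. -459.    0.]
side brown_bottle 0.86 [238. 280.] depth [531. 402. 337.] z [619. 107.   0.]
[268.45589751 592.00010789 226.7393777 ] [0.7239163  1.57072272 1.86893357] [0.38480879 0.18583927 0.03780067] 1.3
```

View pics/top0.png

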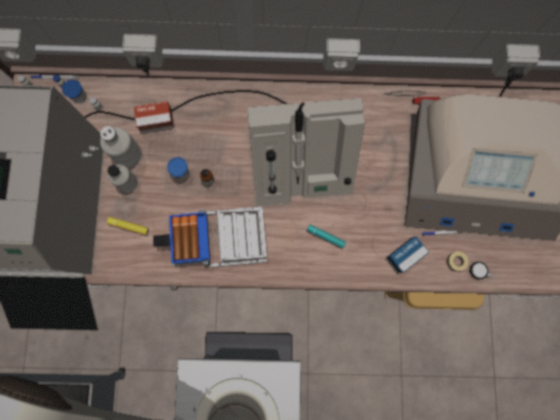

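View pics/side0.png

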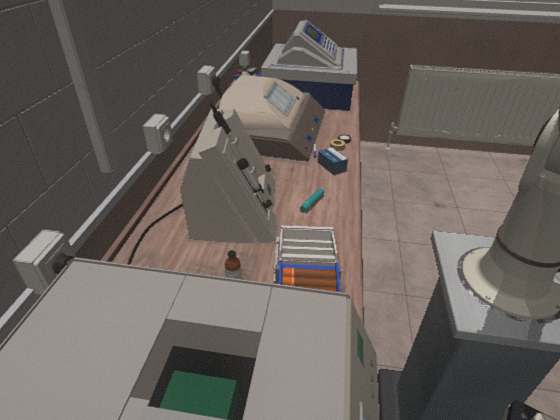

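Top view: trough with three tubes at (190,237), tab at (161,241), rack at (242,236). There are turquoise (326,236) and yellow (127,226) look-alikes, and tall instruments at the middle and left. Next I'll refine the axes and check clearances.

```bash
python3 - <<'E'
from h import *
im,d=cap('top')
p=optics.camera_params('top');K=p['intrinsics'];T=p['cam_to_world']
v,u=np.mgrid[:420,:560]
P=np.stack([(u-K[0,2])/K[0,0]*d,-(v-K[1,2])/K[1,1]*d,-d],-1)@T[:3,:3].T+T[:3,3]
np.save('P.npy',P)
def rect(n,m):
    b=cv2.minAreaRect(P[m][:,:2].astype(np.float32)); print(n,np.round(b[0],1),np.round(b[1],1),round(b[2],1)); print(np.round(cv2.boxPoints(b),0).tolist())
for q in('rack','trough_tab','trough'):
    for r in masks_of(q,'top')[:1]:
        m=r['mask']; print(q,r['conf'],r['box']); rect(q,m&(d>0)&(P[...,2]>8))
h=cv2.cvtColor(im,cv2.COLOR_RGB2HSV)
box=np.zeros_like(d,bool);box[195:280,140:280]=1
rect('blue',box&(h[...,0]>105)&(h[...,0]<130)&(h[...,1]>150)&(P[...,2]>60))
rect('black',box&(u<172)&(im.max(2)<60)&(P[...,2]>50))
rect('white',box&(im.min(2)>150)&(P[...,2]>30)&(u>214))
# height map in 40mm cells
print('cols y',list(range(400,-400,-40)))
for x in range(340,800,40):
    print(x,[int(max([0,*P[(abs(P[...,0]-x)<20)&(abs(P[...,1]-y)<20)][:,2]])) for y in range(400,-400,-40)])
c=im[190:285,140:280,::-1];cv2.imwrite('pics/c.png',cv2.resize(c,None,fx=5,fy=5,interpolation=2))
E
```

```text
rack 0.7 [239.4, 234.2, 44.8, 50.9]
rack [478.6   2.6] [137.2 119.3] 6.7
[[403.0, 54.0], [417.0, -65.0], [554.0, -49.0], [540.0, 70.0]]
trough_tab 0.6 [209.3, 238.7, 115.7, 57.4]
trough_tab [466.1  87.7] [150.8 283.7] 6.7
[[375.0, 220.0], [408.0, -62.0], [557.0, -45.0], [524.0, 237.0]]
trough 0.64 [181.0, 236.2, 57.4, 49.6]
trough [457.8 158.8] [124.6 140.6] 6.8
[[388.0, 221.0], [404.0, 82.0], [528.0, 96.0], [511.0, 236.0]]
blue [380.6  74.5] [283.6 131.6] 38.1
[[228.0, 39.0], [310.0, -65.0], [533.0, 110.0], [451.0, 214.0]]
black [449.7 206.7] [25. 38.] 6.2
[[435.0, 224.0], [439.0, 186.0], [464.0, 189.0], [460.0, 227.0]]
white [422.4  -3.8] [237.7 118.5] 6.4
[[298.0, 42.0], [311.0, -76.0], [547.0, -49.0], [534.0, 68.0]]
cols y [400, 360, 320, 280, 240, 200, 160, 120, 80, 40, 0, -40, -80, -120, -160, -200, -240, -280, -320, -360]
340 [31, 3, 8, 6, 7, 7, 6, 6, 6, 5, 5, 4, 5, 6, 5, 7, 5, 4, 6, 7]
380 [324, 6, 6, 7, 7, 8, 80, 78, 67, 17, 16, 6, 7, 7, 6, 9, 8, 6, 8, 8]
420 [342, 7, 9, 7, 68, 72, 82, 85, 81, 66, 63, 57, 52, 7, 6, 6, 6, 6, 7, 7]
460 [340, 7, 7, 25, 69, 79, 85, 85, 67, 59, 50, 54, 52, 9, 6, 22, 28, 25, 8, 6]
500 [340, 27, 27, 26, 22, 80, 82, 85, 67, 59, 50, 54, 8, 6, 23, 26, 24, 6, 5, 6]
540 [341, 8, 9, 7, 9, 6, 80, 84, 70, 68, 63, 54, 7, 7, 5, 7, 6, 7, 7, 6]
580 [339, 88, 103, 6, 7, 8, 7, 8, 7, 8, 7, 106, 128, 89, 39, 43, 29, 21, 6, 6]
620 [341, 97, 135, 91, 6, 62, 60, 90, 90, 6, 6, 212, 219, 166, 158, 73, 102, 105, 6, 7]
660 [341, 143, 139, 117, 6, 62, 64, 78, 66, 8, 153, 260, 255, 248, 230, 152, 185, 183, 8, 6]
700 [340, 179, 188, 124, 8, 7, 7, 6, 5, 6, 271, 275, 275, 315, 270, 227, 246, 248, 8, 6]
740 [339, 0, 133, 103, 6, 6, 6, 7, 5, 9, 258, 261, 262, 319, 267, 247, 246, 247, 6, 6]
780 [5, 12, 52, 57, 56, 56, 6, 5, 6, 6, 5, 0, 0, 0, 246, 247, 247, 245, 5, 8]
```

View pics/c.png

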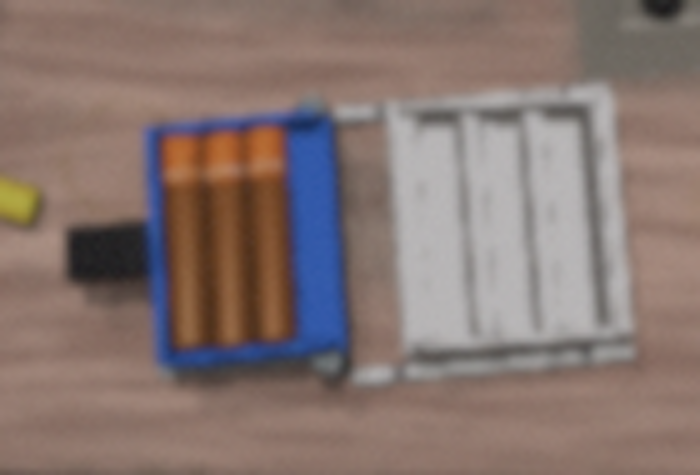

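```bash
cat >> h.py <<'E'
A=np.deg2rad(6.6)
RG=np.array([[0,-np.sin(A),np.cos(A)],[0,np.cos(A),np.sin(A)],[-1,0,0]])
def go(target,RT=RG):
    s=status.sense();Rt=R.from_euler('xyz',s['tcp_rot']).as_matrix()
    d=Rt.T@(np.array(target)-s['tool_pos'])/60; w=R.from_matrix(Rt.T@RT).as_rotvec()*10
    print('t',round(s['time_s'],2),'pos',np.round(s['tool_pos'],1),'F',np.round(s['force'],1),'open',round(s['opening'],1),'shift units',np.round(d,2),'turn units',np.round(w,2),'q',np.round(s['joint_pos'],2))
E
python3 - <<'E'
from h import *
P=np.load('P.npy')
s=status.sense();print(np.round(R.from_euler('xyz',s['tcp_rot']).as_matrix(),3))
for t in [(280,330,227),(485,-110,150)]: go(t)
for y in range(-150,31,20):
    m=abs(P[...,1]-y)<10
    print(y,[(z,int(min([999,*P[m&(P[...,2]>z)&(P[...,0]>500)&(P[...,0]<750)][:,0]]))) for z in (20,60,80,100,150,200)])
m=(P[...,2]>100)&(P[...,1]>300);print(P[m].min(0))
E
```

```text
[[-0.    -0.911  0.413]
 [-0.     0.413  0.911]
 [-1.     0.    -0.   ]]
t 1.5 pos [268.4 592.  226.7] F [-0.3 -0.6  0.3] open 91.7 shift units [-0.   -1.98 -3.9 ] turn units [10.3 -0.   0. ] q [-0.88  0.5  -0.43  1.55  0.22  1.14 -0.21]
t 1.5 pos [268.4 592.  226.7] F [-0.3 -0.6  0.3] open 91.7 shift units [ 1.28 -8.12 -9.16] turn units [10.3 -0.   0. ] q [-0.88  0.5  -0.43  1.55  0.22  1.14 -0.21]
-150 [(20, 602), (60, 607), (80, 609), (100, 615), (150, 627), (200, 660)]
-130 [(20, 576), (60, 592), (80, 601), (100, 613), (150, 624), (200, 659)]
-110 [(20, 570), (60, 586), (80, 597), (100, 606), (150, 630), (200, 655)]
-90 [(20, 568), (60, 575), (80, 575), (100, 576), (150, 631), (200, 656)]
-70 [(20, 566), (60, 575), (80, 575), (100, 578), (150, 607), (200, 627)]
-50 [(20, 500), (60, 579), (80, 588), (100, 597), (150, 622), (200, 635)]
-30 [(20, 508), (60, 581), (80, 592), (100, 601), (150, 621), (200, 646)]
-10 [(20, 500), (60, 675), (80, 675), (100, 675), (150, 675), (200, 691)]
10 [(20, 500), (60, 534), (80, 999), (100, 999), (150, 999), (200, 999)]
30 [(20, 500), (60, 531), (80, 999), (100, 999), (150, 999), (200, 999)]
[361.70153079 300.00412932 100.06129973]
```

Request:
play_rows(deltas=[[0,-0.33,-0.65,0,0,0,0],[0,-0.33,-0.65,0,0,0,0],[0,-0.33,-0.65,0,0,0,0],[0,-0.33,-0.65,0,0,0,0],[0,-0.33,-0.65,0,0,0,0],[0,-0.33,-0.65,0,0,0,0],[0,-0.33,-0.65,0,0,0,0],[0,0,0,0,0,0,0]], force=20)

```text
time_s: 2.5
tool_pos: [281.8, 277.7, 225.9]
tcp_rot: [-0.024, 1.568, 1.121]
force: [0.0, 1.3, 0.1]
opening: 16.1
```

```bash
python3 -c "
from h import *
go((440,100,200)); go((457,-105,150))"
```

```text
t 2.5 pos [281.8 277.7 225.9] F [0.  1.3 0.1] open 16.1 shift units [ 0.43 -3.62 -1.61] turn units [ 1.03e+01  2.00e-02 -1.00e-02] q [-0.47  0.02 -0.38  2.15  0.01  0.98  0.29]
t 2.5 pos [281.8 277.7 225.9] F [0.  1.3 0.1] open 16.1 shift units [ 1.25 -5.29 -4.6 ] turn units [ 1.03e+01  2.00e-02 -1.00e-02] q [-0.47  0.02 -0.38  2.15  0.01  0.98  0.29]
```

Request:
play_rows(deltas=[[0.05,-0.75,-0.33,0,0,0,0],[0.05,-0.75,-0.33,0,0,0,0],[0.05,-0.75,-0.33,0,0,0,0],[0.05,-0.75,-0.33,0,0,0,0],[0.05,-0.75,-0.33,0,0,0,0],[0,0,0,1,0,0,0],[0,0,0,1,0,0,0],[0,0,0,1,0,0,0],[0,0,0,1,0,0,0],[0,0,0,1,0,0,0],[0,0,0,1,0,0,0],[0,0,0,1,0,0,0],[0,0,0,1,0,0,0],[0,0,0,1,0,0,0],[0,0,0,1,0,0,0],[0,0,0,0,0,0,0]])

```text
time_s: 4.5
tool_pos: [462.4, 107.0, 214.4]
tcp_rot: [0.466, 1.549, 0.596]
force: [-0.1, -0.0, -0.2]
opening: 0.4
```

```bash
python3 -c "
from h import *
go((459,-110,150))"
```

```text
t 4.5 pos [462.4 107.  214.4] F [-0.1 -0.  -0.2] open 0.4 shift units [ 1.03 -3.59 -0.55] turn units [ 0.15  0.19 -0.1 ] q [-0.27  0.16 -0.01  2.02 -0.01  0.95 -0.15]
```

Request:
play_rows(deltas=[[0,-0.72,-0.11,0.15,0.2,-0.1,0],[0,-0.72,-0.11,0,0,0,0],[0.2,-0.72,-0.11,0,0,0,0],[0.4,-0.72,-0.11,0,0,0,0],[0.4,-0.72,-0.11,0,0,0,0],[0,0,0,0,0,0,0]])

```text
time_s: 5.25
tool_pos: [461.9, -113.4, 153.7]
tcp_rot: [-0.195, 1.565, -0.058]
force: [0.1, 0.6, 0.1]
opening: 0.4
```

```bash
python3 -c "
from h import *
go((460,-100,30))"
```

```text
t 5.25 pos [ 461.9 -113.4  153.7] F [0.1 0.6 0.1] open 0.4 shift units [ 2.06  0.23 -0.01] turn units [0.22 0.06 0.01] q [ 0.05  0.25  0.16  2.07 -0.05  0.82  0.37]
```

Request:
play_rows(deltas=[[0.5,0,0,0.2,0,0,0],[0.5,0,0,0,0,0,0],[0.5,0,0,0,0,0,0],[0.5,0,0,0,0,0,0],[0.05,0.2,0,0,0,0,0],[0,0.2,0,0,0,0,0],[0,0.15,0,0,0,0,0],[0,0.1,0,0,0,0,0]])

```text
time_s: 6.25
tool_pos: [466.7, -65.0, 32.7]
tcp_rot: [0.007, 1.552, 0.142]
force: [0.1, -3.8, -2.2]
opening: 0.4
```

```bash
python3 -c "
from h import *
go((458,-38,30))"
```

```text
t 6.25 pos [466.7 -65.   32.7] F [ 0.1 -3.8 -2.2] open 0.4 shift units [ 0.04  0.47 -0.08] turn units [ 0.19  0.18 -0.  ] q [-0.01  0.46  0.12  2.15 -0.11  0.52  0.32]
```

Contact is made (-3.8 N). I'll push on slowly.

Request:
play_rows(deltas=[[0,0.1,0,0.05,0.1,0,0],[0,0.1,-0.02,0,0,0,0],[0,0.1,-0.02,0,0,0,0],[0,0.1,-0.02,0,0,0,0]])

```text
time_s: 6.75
tool_pos: [461.4, -42.3, 34.0]
tcp_rot: [-0.204, 1.559, -0.077]
force: [2.3, -4.8, -2.3]
opening: 0.4
```

Request:
play_rows(deltas=[[0,0.08,0,0,0,0,0],[0,0.08,0,0,0,0,0]])

```text
time_s: 7.0
tool_pos: [462.4, -38.9, 34.7]
tcp_rot: [-0.55, 1.552, -0.428]
force: [2.1, -22.3, -3.8]
opening: 0.3
```

Request:
play_rows(deltas=[[0,0.07,0,0,0,0,0],[0,0.07,0,0,0,0,0]])

```text
time_s: 7.25
tool_pos: [462.3, -39.1, 34.8]
tcp_rot: [-0.799, 1.545, -0.685]
force: [2.6, -14.1, -3.7]
opening: 0.0
```

Request:
play_rows(deltas=[[0,-0.3,0,0,0,0,0],[0,-0.4,0,0,0,0,0],[-0.5,0,0,0,0,0,0],[-0.9,0,0,0,0,0,0],[-0.9,0,0,0,0,0,0],[-0.3,0,0,0,0,0,0.5]])

```text
time_s: 8.0
tool_pos: [460.3, -73.7, 193.5]
tcp_rot: [-0.991, 1.557, -0.873]
force: [0.3, 0.0, -0.5]
opening: 6.2
```

```bash
python3 - <<'E'
from h import *
im,d=cap('top','top1.png')
go((449,208,180))
c=im[150:290,140:300,::-1];cv2.imwrite('pics/c1.png',cv2.resize(c,None,fx=4.5,fy=4.0,interpolation=2))
E
```

```text
t 8.05 pos [461.  -73.6 194.6] F [1.  1.1 0.8] open 10.2 shift units [0.19 4.69 0.35] turn units [0.03 0.09 0.11] q [-0.07  0.17  0.18  2.05 -0.03  0.9   0.24]
```

View pics/c1.png

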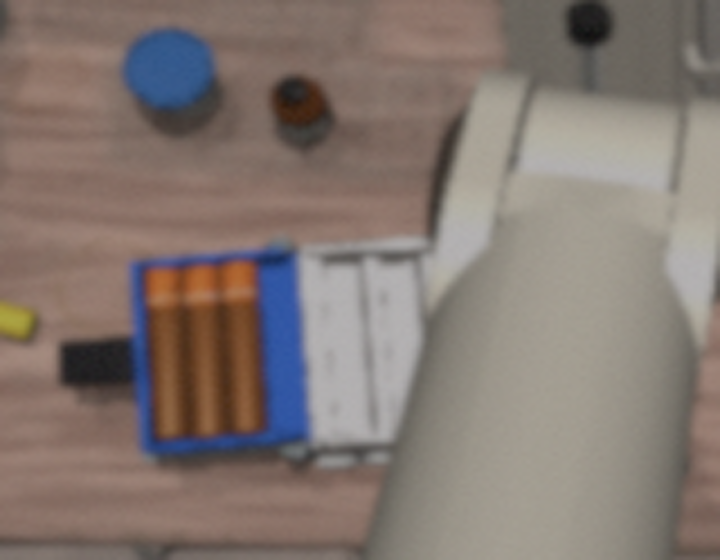

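Rack is flush with the trough edge (col ~305), and cup and bottle are untouched. On to the tab.

Request:
play_rows(deltas=[[0,0.75,0.06,0,0.1,0.1,0.65],[0,0.75,0.06,0,0,0,0.65],[0,0.75,0.06,0,0,0,0.65],[0,0.75,0.06,0,0,0,0.65],[0.1,0.75,0.06,0,0,0,0.65],[0.1,0.7,0.06,0,0,0,0.65],[0,0,0,0,0,0,0.65]])

```text
time_s: 8.93
tool_pos: [444.0, 207.3, 177.6]
tcp_rot: [2.861, 1.561, 2.984]
force: [0.0, -1.2, 0.2]
opening: 59.7
```

```bash
python3 -c "
from h import *
go((449,208,44))"
```

```text
t 8.93 pos [444.  207.3 177.6] F [ 0.  -1.2  0.2] open 59.7 shift units [ 2.23 -0.01  0.11] turn units [ 0.08 -0.09 -0.03] q [-0.46  0.25 -0.03  2.    0.    0.9  -0.37]
```

Request:
play_rows(deltas=[[0.5,0,0.1,0.1,-0.1,0,0.65],[0.6,0,0,0,0,0,0.65],[0.6,0,0,0,0,0,0.65],[0.4,0,0,0,0,0,0.65],[0.12,0,0,0,0,0,0.65],[0,0,0,0,0,0,0.65]])

```text
time_s: 9.68
tool_pos: [445.8, 205.6, 38.3]
tcp_rot: [3.02, 1.565, 3.133]
force: [-0.7, -0.2, 0.5]
opening: 59.9
```

```bash
python3 - <<'E'
from h import *
go((449,208,44))
im,d=cap('top')
im2,d2=cap('side')
a=cv2.resize(im[180:290,120:270,::-1],(525,385),interpolation=2);b=cv2.resize(im2[215:340,250:400,::-1],(0,0),fx=1.8,fy=3)
cv2.imwrite('pics/c2.png',np.hstack([a,b[:385]] if len(b)>=385 else [a,cv2.copyMakeBorder(b,0,385-len(b),0,0,0)]))
E
```

```text
t 9.68 pos [445.8 205.6  38.3] F [-0.7 -0.2  0.5] open 59.9 shift units [-0.09  0.03  0.06] turn units [-0.02 -0.06 -0.01] q [-0.47  0.48 -0.02  2.08  0.01  0.59 -0.38]
```

View pics/c2.png

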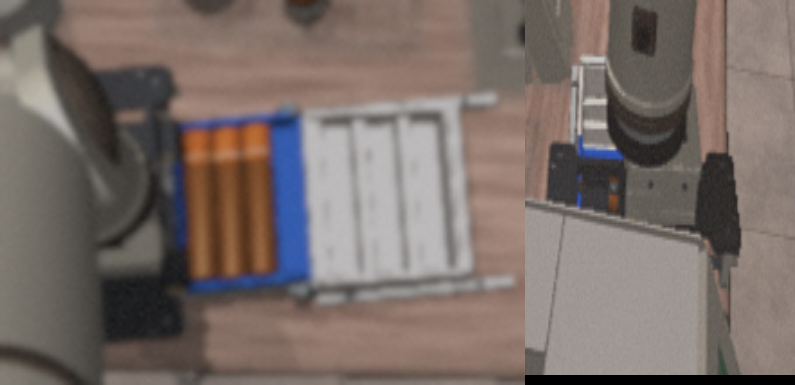

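The rack is flush and the fingers straddle the tab. Closing.

Request:
play_rows(deltas=[[-0.08,0.03,0.06,0,0,0,0.65],[0,0,0,0,0,0,0],[0,0,0,0,0,0,0],[0,0,0,0,0,0,0],[0,0,0,0,0,0,0]], force=20)

```text
time_s: 10.4
tool_pos: [450.5, 209.3, 46.9]
tcp_rot: [2.199, 1.567, 2.313]
force: [-3.5, -0.9, 2.6]
opening: 29.7
```

Request:
play_rows(deltas=[[-0.104,0,0,0,0,0,0],[-0.104,-0.008,0,0,0,0,0],[-0.104,-0.014,0,0,0,0,0],[-0.103,-0.019,0,0,0,0,0]])

```text
time_s: 10.9
tool_pos: [450.9, 205.9, 72.2]
tcp_rot: [2.476, 1.568, 2.589]
force: [0.7, -1.4, -5.0]
opening: 29.8
```

Request:
play_rows(deltas=[[-0.101,-0.026,0,0,0,0,0],[-0.1,-0.031,0,0,0,0,0],[-0.098,-0.036,0,0,0,0,0],[-0.096,-0.041,0,0,0,0,0],[-0.094,-0.045,0,0,0,0,0],[-0.091,-0.05,0,0,0,0,0],[-0.088,-0.055,0,0,0,0,0],[-0.086,-0.059,0,0,0,0,0],[-0.083,-0.062,0,0,0,0,0],[0,0,0,0,0,0,0],[0,0,0,0,0,0,0],[0,0,0,0,0,0,0],[0,0,0,0,0,0,0],[0,0,0,0,0,0,0],[0,0,0,0,0,0,0]])

```text
time_s: 12.78
tool_pos: [454.2, 177.8, 125.7]
tcp_rot: [-3.025, 1.568, -2.912]
force: [0.3, -1.3, -4.7]
opening: 30.0
```

```bash
python3 - <<'E'
from h import *
im,d=cap('top'); im2,_=cap('side'); go((450.5,209.3,46))
a=cv2.resize(im[180:290,120:270,::-1],(525,385),interpolation=2);b=cv2.resize(im2[215:340,250:400,::-1],(270,385))
cv2.imwrite('pics/c3.png',np.hstack([a,b]))
E
```

```text
t 12.88 pos [454.2 177.9 125.7] F [ 0.9 -0.8 -3.7] open 29.8 shift units [1.33 0.53 0.  ] turn units [-0.03 -0.02  0.  ] q [-0.42  0.32 -0.01  2.05  0.01  0.78 -0.32]
```

View pics/c3.png

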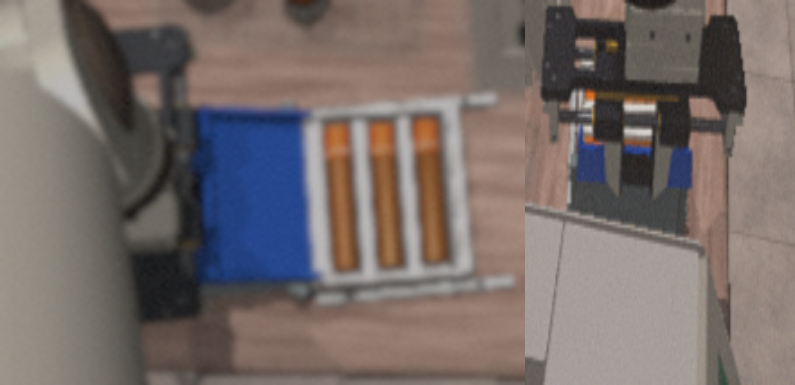

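The trough is empty and there is one tube in each groove (columns 340, 386 and 432). I'll lower the trough along the reverse arc.

Request:
play_rows(deltas=[[0.083,0.065,0,0,0,0,0],[0.086,0.06,0,0,0,0,0],[0.088,0.055,0,0,0,0,0],[0.091,0.05,0,0,0,0,0],[0.094,0.045,0,0,0,0,0],[0.096,0.041,0,0,0,0,0],[0.098,0.036,0,0,0,0,0],[0.1,0.031,0,0,0,0,0]])

```text
time_s: 13.88
tool_pos: [451.0, 205.0, 79.5]
tcp_rot: [2.197, 1.568, 2.311]
force: [-0.8, 0.6, -0.1]
opening: 29.7
```

```bash
python3 -c "
from h import *
go((450.5,209.3,46))"
```

```text
t 13.88 pos [451.  205.   79.5] F [-0.8  0.6 -0.1] open 29.7 shift units [0.56 0.07 0.  ] turn units [-0.   -0.02 -0.02] q [-0.46  0.41 -0.02  2.06  0.01  0.68 -0.37]
```

Request:
play_rows(deltas=[[0.1,0.022,0,0,0,0,0],[0.1,0.018,0,0,0,0,0],[0.1,0.013,0,0,0,0,0],[0.08,0.008,0,0,0,0,0],[0.06,0.003,0,0,0,0,0]])

```text
time_s: 14.5
tool_pos: [450.5, 209.8, 51.1]
tcp_rot: [2.061, 1.568, 2.176]
force: [-0.3, 0.1, -0.3]
opening: 29.6
```

Request:
play_rows(deltas=[[0.05,0,0,0,0,0,0],[0.03,0,0,0,0,0,0]])

```text
time_s: 14.75
tool_pos: [450.5, 209.9, 47.9]
tcp_rot: [2.195, 1.567, 2.31]
force: [-8.2, -3.2, 31.0]
opening: 29.8
```

It is seated on the stand (31 N up), so I release and retreat upward.

Request:
play_rows(deltas=[[-0.02,0,0,0,0,0,0],[0,0,0,0,0,0,0.65],[0,0,0,0,0,0,0.65],[0,0,0,0,0,0,0.65],[0,0,0,0,0,0,0.65],[-0.3,0,0,0,0,0,0.65],[-0.6,0,0,0,0,0,0.65],[-0.8,0,0,0,0,0,0.65],[-0.8,0,0,0,0,0,0.65],[-0.8,0,0,0,0,0,0.65],[-0.4,-0.3,-0.6,0,0,0,0.65],[0,-0.3,-0.6,0,0,0,0.65],[0,0,0,0,0,0,0.65]])

```text
time_s: 16.38
tool_pos: [383.2, 163.4, 278.5]
tcp_rot: [1.318, 1.568, 1.431]
force: [0.3, 0.6, -0.2]
opening: 59.9
```

```bash
python3 - <<'E'
from h import *
im,d=cap('top'); im2,_=cap('side'); go((450.5,209.3,46))
for q,z in(('cup',0),('brown_bottle',0),('caps_box',0),('trough_tab',62),('rack_push',25)):
    for r in spot_point(q,'top')[:1]: print(q,round(r['conf'],2),np.round(r['uv']),np.round(at_z('top',r['uv'],z)))
a=cv2.resize(im[140:290,110:300,::-1],(500,395),interpolation=2);b=cv2.resize(im2[205:340,220:400,::-1],(295,395))
cv2.imwrite('pics/c4.png',np.hstack([a,b]))
E
```

```text
t 16.48 pos [385.3 164.9 278.7] F [0.5 0.5 0.4] open 59.7 shift units [3.88 0.6  1.15] turn units [-0.02  0.02 -0.03] q [-0.45 -0.01 -0.02  2.04 -0.    1.11 -0.35]
cup 0.95 [181. 172.] [649. 179.   0.]
brown_bottle 0.62 [208. 177.] [637. 102.   0.]
caps_box 0.62 [402. 254.] [ 436. -433.    0.]
trough_tab 0.84 [162. 243.] [444. 205.  62.]
rack_push 0.45 [230. 237.] [467.  33.  25.]
```

View pics/c4.png

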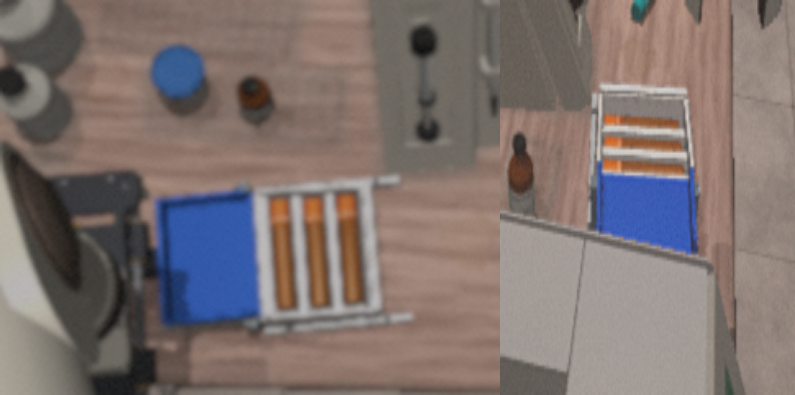

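The tubes are seated, the trough is empty and down, the rack is home, and the arm is clear. Handing in.

```bash
python3 -c "
from h import *
print(env.close_job())"
```

```text
the job is handed in; nothing more can be done
None
```

The job is done and handed in at about 16.5 s, well inside the 58 s limit. I pushed the rack along its rails until it stopped against the stand (about 22 N). Then I pinched the tab, tipped the trough to roughly 0.75 rad, lowered it onto its stand and let go.

The last pictures from both cameras show:
- **Rack:** flush against the stand.
- **Tubes:** one amber tube in each of the three grooves.
- **Trough:** empty and back down.
- **Bystanders:** the cup and bottle look undisturbed in the pictures. The blue box is within 10 mm of where it was first found. I did not move the look-alike tubes.
- **Arm:** clear of everything, with no force on it.

One check disagreed: the final network reading for the rack's push point had low confidence (0.45) and landed near the rack's middle. I judged the rack to be home from the pictures and the push stop instead.

When the trough reached its stand, the wrist briefly read 31 N before I released.

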